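Slide the sample carrier through the meter's L-shaped slot

TASK

Bring the sample into the reading position of the meter: push the upright sample carrier along the L-shaped guide slot, first away along the first leg to the corner, then sideways along the second leg until it is fully home against the end of the slot beside the black sensor bar. Only push it with the fingers, so that it slides in the slot without being lifted or tipped over; leave the other vials, glassware and bottles where they stand, and finish with the hand clear.

Things in the scene. Friction and masses are not known exactly. Their poses are not given: they have to be found in the camera images.
- meter: Bench sample meter, fixed; flat white deck, top 30 mm above the bench. Origin on the bench surface; x away from the robot at zero yaw (yaw within 0.5 rad), y left, z up. Deck: x -90..90, y -165..85 mm. L-shaped slot 40 mm wide, 12 mm deep, dark floor at z 18 mm: first leg x -65..65, y -55..-15 (push along +x); second leg x 25..65, y -55..65 (push along +y)
- console (a point): Centre of the flat top, 72 mm above the bench, of the grey console with display and knobs on the meter's right; it covers x -85..85, y -163..-115 mm in the meter's frame; knob tops 86 mm above the bench
- sensor_bar (a point): Centre of the top of the low black sensor bar beyond the end of the second leg, 44 mm above the bench; it covers x 20..70, y 70..83 mm in the meter's frame
- carrier: Loose sample carrier, about 0.2 kg, on the slot floor in the near half of the first leg; origin centre of underside, z up. Steel foot 36 mm dia, 11 mm high (2 mm play each side in the slot); grey sleeve 20 mm dia from 11 to 45 mm above the origin (29 to 63 mm over the bench); glass vial 14 mm dia with white cap 16 mm dia, top 66 mm above the origin. Ordinary friction, no spring or catch
- slot_corner (a point): Point on the slot floor where the centre lines of the two legs cross: 45, -35 mm in the meter's frame. Pushed to the far end of the first leg the carrier's centre is at 47 mm in the meter's x
- slot_end (a point): Where the carrier's origin is when fully home at the end of the second leg, on the slot floor: 45, 47 mm in the meter's frame
- jar: Bystander: small amber glass jar, 30 mm in diameter, 48 mm high, loose on the meter's deck in the crook of the L. Origin at the centre of its underside
- beaker: Bystander: empty glass beaker, 68 mm in diameter, 90 mm high, on the bench at the meter's left (+y). Origin at the centre of its underside
- wash_bottle: Bystander: white wash bottle, 60 mm in diameter, 150 mm high, on the bench at the meter's right (-y). Origin at the centre of its underside
- dish: Bystander: low glass dish, 90 mm in diameter, 16 mm high, on the bench at the right. Origin at the centre of its underside
- buffer: Bystander: clear bottle, 52 mm in diameter, 90 mm high, on the bench at the right. Origin at the centre of its underside
- scoop: Bystander: steel scoop, 180 mm long, lying on the bench at the left

How it is judged:
On the way:
1. the carrier has come along the first leg into the corner, still down in the slot (x of carrier in the frame of meter above 0.038 m and y of carrier in the frame of meter below -0.015 m and z of carrier in the frame of meter below 0.024 m), for 0.05 s.
At the end, for the whole second after the job is handed in: the carrier stands upright (within 0.06 rad) and at rest on the slot floor, within 4 mm of fully home at the end of the second leg; no bystander has moved by 20 mm or more (y of carrier in the frame of meter between 0.043 and 0.051 m and x of carrier in the frame of meter between 0.039 and 0.051 m and z of carrier in the frame of meter between 0.015 and 0.021 m and angle between carrier's own z axis and vertical below 0.06 rad and linear speed of carrier below 0.01 m/s and distance of each of jar, beaker, wash_bottle, dish, buffer, scoop from where it was at the start of the episode below 0.02 m); the robot touches nothing.
It fails at once if the carrier is lifted more than 8 mm off the slot floor (z of carrier in the frame of meter above 0.026 m).
It fails at once if the carrier is tipped by more than 0.35 rad (angle between carrier's own z axis and vertical above 0.35 rad).
It fails at once if a bystander is moved by more than 20 mm (distance of any of jar, beaker, wash_bottle, dish, buffer, scoop from where it was at the start of the episode above 0.02 m).
It also fails if it takes over 48 s, if anything falls off the work surface, if the arm or the gripper's body presses on something with over 40 N, if the wrist force passes 120 N, or if a joint passes its speed limit or range.

ROBOT

A 7-joint arm with a two-finger parallel gripper is mounted at the origin on the work surface. World frame = base frame: x ahead of the robot, y to its left, z up, the work surface at z = 0. Lengths are in m, angles in rad, forces in N, time in s.
With the tool pointing down it reaches from about 0.4 to 0.875 m from the base axis. Payload 19.3 kg.
Tool frame: the origin (TCP) lies midway between the tips of the shut fingers; the grasp point (between the pads) lies 19 mm behind it (tcp_to_grasp is the z of the grasp point in the tool frame, in m); z points along the fingers, y is the line along which they close (so a half turn about z gives the same grasp; the last joint's range is limited). The gripper opens to 85 mm and grips with 20 to 120 N. Pads are 22 mm wide; open, the fingers measure 114 mm over their backs; the gripper's body (76 mm by 85 mm) begins 54 mm behind the grasp point. The pads swing forward as they close: fully open they stand 13 mm farther back than shut.
Start: joints at [-1.344, 0.521, -0.036, 1.599, 0.021, 1.021, -0.113], TCP at [0.183, 0.598, 0.231] pointing down, gripper open.
Joint ranges: [-2.91, 2.91], [-0.3, 2.13], [-1.5, 1.42], [0.17, 2.43], [-1.26, 4.41], [0.16, 1.93], [-2.52, 2.52]. Speed limits (rad/s): [1.89, 1.89, 2.39, 2.39, 3.01, 3.01, 3.01].

INTERFACE

Orientations are given as [roll, pitch, yaw] about the fixed x, y, z axes, in that order (R = Rz(yaw) Ry(pitch) Rx(roll)).
In Python, from workcell import * gives the robot as it stands.
- The arm moves only by the tool send_rows, never from a script. Its argument "increments" is a list of rows, each a list of 3 entries, a list of its own where there are three numbers: the shift along the tool's x, y, z in mm, then the turn, a rotation vector about the tool's x, y, z in degrees, then the gripper's target within -1 to 1 (fully open at 1, half-way at 0, shut at -1). In form: [[[x, y, z], [wx, wy, wz], grip], ...]. A call has 1 to 10 rows; each row is the pose to reach, as a shift and turn from the pose commanded when the call began, along the tool's axes at that moment; what a row does not reach only later rows make up. A row lasts 1/10 s, in which the tool goes at most 50 mm and 8.59 degrees, less where a joint would pass 70% of its speed; a pose out of reach is approached as far as the arm can. A call with a gripper value outside its range is refused whole. The fingers move at their own pace and stop on an object; "newtons" is the grip in N (left out, the last holds). Time passes only in rows, so rows that repeat a pose let the fingers close. It gives the time, the measured TCP pose, the force, the opening and the grip force at its end, in the units of the state.
- observe(): the state, without advancing time (a new reading comes with each control period).
- grab_frame(name): name is "side" or "top" or "wrist"; returns the picture (480x640x3 uint8, blue, green, red); there is no depth.
- camera_params(name): a dict with "fovy" (degrees; the focal length in pixels is half the picture's height over the tangent of half this angle, whatever the lens; pixels are square), "cx", "cy" (the principal point, pixels), "distortion" ([k1, k2, p1, p2, k3] as OpenCV has them; the pictures are not rectified), "extrinsics" (4x4, takes a point from world to camera coordinates). Camera axes: x right, y down, z forward; pixel columns grow to the right and rows downward; lengths in m; the calibration is good to about 2 mm. A picture is of the moment at which its call begins: read the wrist's pose just before it. camera_params takes no time and is no camera call; for the wrist camera it gives the pose at the moment of the call.
- job_done(): hands the job in; it is judged then, once.
The state is a dict: "clock": time; "qpos": joint angles; "qd": joint speeds; "joint_efforts": joint torques, N m; "position": TCP position; "tool_rot": TCP orientation; "force": force on the tool from outside, world axes, zero at the start; "moment": the same for the moment, N m; "grip_width": finger opening in m; "finger_force": force on a finger pad.
Only numpy, scipy, OpenCV 4.12 (cv2) and the standard library are available. Lean on these libraries where they do the work, as an engineer would, in place of code of your own. Each camera call takes 0.05 s, during which the arm holds its last target. There are 200 camera calls.

## Working session

There is one attempt and no reset: what is moved stays moved. The work goes in short steps, Python scripts to look and compute and a tool call to move; the robot and the scene stay as the last step left them, time stands still between calls to the robot, and variables do not carry over. Pictures are saved under pics/ and viewed, at most 10 in all, crops included, and the job is handed in when it is done.

Besides the shell and the picture viewer there is one more tool, called after "Request:" by a JSON object that holds its "op" and its "data", one argument or row to a line. send_rows: Moves the arm, as the interface text tells. Its arguments: {"type":"object","properties":{"increments":{"type":"array"},"newtons":{"type":"number"}},"required":["increments"]}

```bash
mkdir -p pics; ls
python3 - <<'E'
from workcell import *
import cv2,numpy as np
s=observe();print(s['clock'],s['position'],s['tool_rot'],s['grip_width'],s['force'])
for n in ('top','side'):
    cv2.imwrite(f'pics/{n}0.png',grab_frame(n));p=camera_params(n);print(n,p['fovy'],p['cx'],p['cy'],p['distortion']);print(np.round(p['extrinsics'],3))
E
```

```text
pics
0.0 [0.1827083  0.59736157 0.23073664] [-3.14051181e+00  5.08690040e-05  2.84477873e+00] 0.08516727557984417 [-0.72722823  0.3245346   1.36804788]
top 47.96954248233569 311.08030348024903 237.30896016554286 [-0.08833475  0.          0.          0.          0.        ]
[[ 0.023 -1.     0.002 -0.041]
 [-0.997 -0.023 -0.07   0.52 ]
 [ 0.07  -0.    -0.998  1.374]
 [ 0.     0.     0.     1.   ]]
side 50.76146307386294 311.3247100732784 234.14867471928767 [-0.06510059  0.          0.          0.          0.        ]
[[ 0.857 -0.516 -0.01  -0.484]
 [-0.369 -0.599 -0.711  0.219]
 [ 0.361  0.613 -0.703  1.08 ]
 [ 0.     0.     0.     1.   ]]
```

View pics/top0.png

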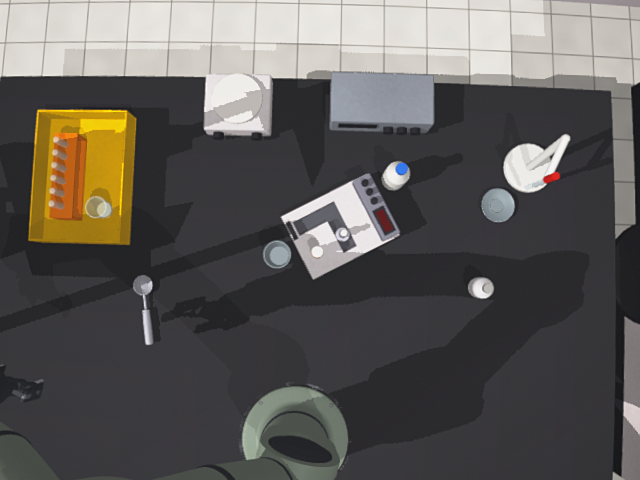

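View pics/side0.png

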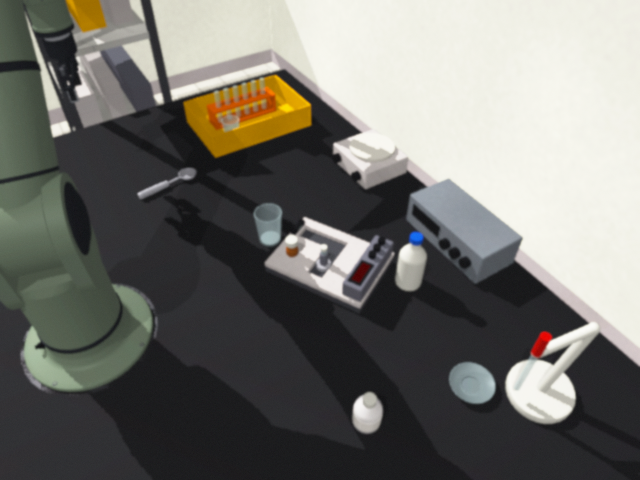

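The top view shows the meter between about (281,217), (315,279), (399,236) and (362,174). The carrier is near (343,234), the jar near (317,252) and the beaker at (277,254). I'll enlarge that region.

Run:
```python
import cv2
a=cv2.imread('pics/top0.png')[165:285,260:420]
cv2.imwrite('pics/c1.png',cv2.resize(a,None,fx=5,fy=5,interpolation=cv2.INTER_CUBIC))
```

```text
(no output)
```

View pics/c1.png

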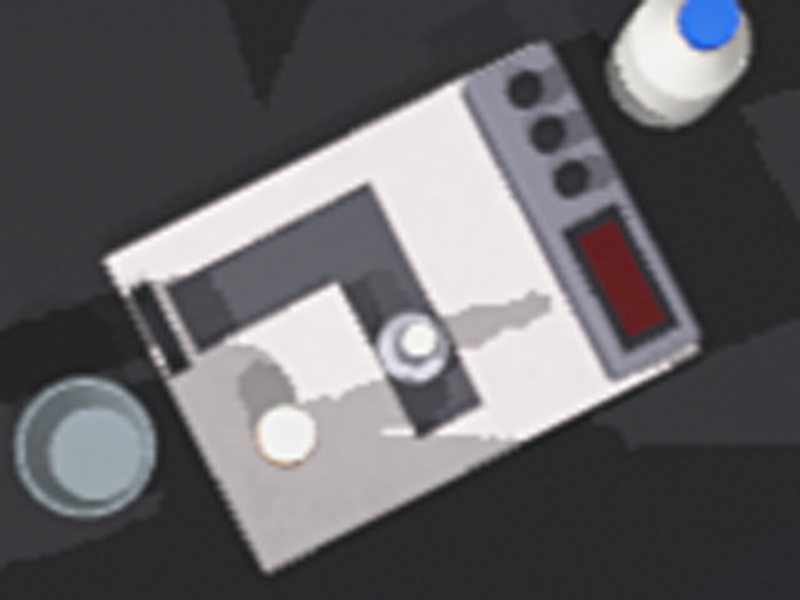

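```bash
cat > h.py <<'E'
from workcell import *
import cv2,numpy as np
from scipy.spatial.transform import Rotation as Ro
from scipy.optimize import least_squares
def K(p):
    f=240/np.tan(np.radians(p['fovy']/2)); return np.array([[f,0,p['cx']],[0,f,p['cy']],[0,0,1]])
def cast(p,uv,z):
    E=np.array(p['extrinsics']);R,t=E[:3,:3],E[:3,3]
    n=cv2.undistortPoints(np.float64([[uv]]),K(p),np.float64(p['distortion']))[0,0]
    d=R.T@[n[0],n[1],1];c=-R.T@t
    return c+d*(z-c[2])/d[2]
def proj(p,P):
    E=np.array(p['extrinsics']);return cv2.projectPoints(np.float64(P).reshape(-1,1,3),cv2.Rodrigues(E[:3,:3])[0],E[:3,3],K(p),np.float64(p['distortion']))[0][:,0]
E
cat > a.py <<'E'
from h import *
p=camera_params('top')
f=lambda u:(260+(u[0]+.5)/5-.5,165+(u[1]+.5)/5-.5)
M=np.array([[90,85],[-90,85],[65,-55],[-65,-55],[-65,-15],[25,-15]])/1e3
U=[(105,262),(268,573),(370,183),(480,405),(418,437),(343,283)]
W=np.array([cast(p,f(u),.03)[:2] for u in U])
r=lambda q:(Ro.from_euler('z',q[2]).as_matrix()[:2,:2]@M.T+q[:2,None]-W.T).ravel()
s=least_squares(r,[.6,0,.48]);q=s.x
print('meter',q,'res mm',np.round(s.fun*1e3,1))
np.save('m.npy',q)
Rm=Ro.from_euler('z',q[2]).as_matrix()[:2,:2]
for n,u,z in(('cap',(418,338),.084),('foot',(411,350),.029),('jar',(287,435),.048+.03),('beaker',(86,447),.09),('wash',(710,18),.15)):
    w=cast(p,f(u),z)[:2];print(n,w.round(4),'meter',(Rm.T@(w-q[:2])*1e3).round(1))
E
python3 a.py
```

```text
meter [ 0.53262468 -0.06746996  0.49839936] res mm [ 0.6 -0.3  1.6  0.4 -1.6 -0.7 -0.3  0.9 -0.1 -3.7  0.1  3.1]
cap [ 0.5307 -0.1076] meter [-20.9 -34.3]
foot [ 0.5289 -0.1074] meter [-22.4 -33.3]
jar [ 0.4817 -0.0443] meter [-33.6  44.7]
beaker [0.473  0.0539] meter [  5.7 135.1]
wash [ 0.6805 -0.2392] meter [  47.8 -221.6]
```

```bash
cat >> h.py <<'E'
def go(*targets,yaw=None):
    "targets in meter frame mm (x,y) + world z mm; prints tool-frame shift mm and turn deg"
    q=np.load('m.npy');s=observe();R=Ro.from_euler('xyz',s['tool_rot'])
    G=Ro.from_euler('xyz',[np.pi,0,q[2]+np.pi/2])
    print('t',s['clock'],'turn',np.degrees((R.inv()*G).as_rotvec()).round(2))
    Rm=Ro.from_euler('z',q[2])
    at=Rm.inv().apply(np.array(s['position'])-[q[0],q[1],0])*1e3
    print('at',at.round(1),'F',np.round(s['force'],1),'w',s['grip_width'])
    for T in targets:
        w=Rm.apply(np.array(T)/1e3)+[q[0],q[1],0]
        print(T,'world',w.round(3),'shift',(R.inv().apply(w-s['position'])*1e3).round(1))
E
python3 -c "
from h import *
go((90,340,220),(-65,-35,180))"
```

```text
t 0.1 turn [-5.000e-02  3.000e-02  4.444e+01]
at [ 10.5 751.2 230.8] F [-1.4  0.9  0.4] w 0.08514592961749877
(90, 340, 220) world [0.449 0.274 0.22 ] shift [-349.3 -231.1   11.1]
(-65, -35, 180) world [ 0.492 -0.129  0.18 ] shift [-508.5 -604.3   51.4]
```

Request:
{"op": "send_rows", "data": {
  "increments": [
    [[-349,-231,11],[0,0,20],-1],
    [[-349,-231,11],[0,0,20],-1],
    [[-349,-231,11],[0,0,20],-1],
    [[-349,-231,11],[0,0,20],-1],
    [[-349,-231,11],[0,0,20],-1],
    [[-349,-231,11],[0,0,20],-1],
    [[-349,-231,11],[0,0,20],-1],
    [[-349,-231,11],[0,0,20],-1],
    [[-349,-231,11],[0,0,20],-1],
    [[-349,-231,11],[0,0,20],-1]
  ]
}}

```text
clock: 1.1
position: [0.4507, 0.2718, 0.2201]
tool_rot: [-3.141, 0.001, 2.491]
force: [-0.4, 0.7, -0.5]
grip_width: 0.0001
finger_force: 0.0
```

```bash
python3 -c "
from h import *
go((-65,-35,180))"
```

```text
t 1.1 turn [-0.03  0.06 24.16]
at [ 90.2 337.1 220.1] F [-0.4  0.7 -0.5] w 8.019566215655e-05
(-65, -35, 180) world [ 0.492 -0.129  0.18 ] shift [-276.  -293.9   40.5]
```

Request:
{"op": "send_rows", "data": {
  "increments": [
    [[-276,-294,40],[0,0,24.2],-1],
    [[-276,-294,40],[0,0,24.2],-1],
    [[-276,-294,40],[0,0,24.2],-1],
    [[-276,-294,40],[0,0,24.2],-1],
    [[-276,-294,40],[0,0,24.2],-1],
    [[-276,-294,40],[0,0,24.2],-1],
    [[-276,-294,40],[0,0,24.2],-1],
    [[-276,-294,40],[0,0,24.2],-1],
    [[-276,-294,40],[0,0,24.2],-1],
    [[-276,-294,40],[0,0,24.2],-1]
  ]
}}

```text
clock: 2.1
position: [0.4922, -0.1267, 0.1799]
tool_rot: [-3.141, -0.0, 2.071]
force: [0.1, 1.4, 0.2]
grip_width: -0.0002
finger_force: 0.0
```

```bash
python3 -c "
from h import *
go((-65,-35,60),(-65,-35,38))
p=camera_params('wrist');print(p)
cv2.imwrite('pics/w1.png',grab_frame('wrist'))"
```

```text
t 2.1 turn [-0.04 -0.03  0.13]
at [-63.8 -32.7 179.9] F [0.1 1.4 0.2] w -0.00023787981746858867
(-65, -35, 60) world [ 0.492 -0.129  0.06 ] shift [ -2.3  -1.1 119.9]
(-65, -35, 38) world [ 0.492 -0.129  0.038] shift [ -2.3  -1.1 141.9]
{'fovy': 66.86678560144414, 'cx': 315.3442383238837, 'cy': 237.39817754054113, 'distortion': array([0.0120537, 0.       , 0.       , 0.       , 0.       ]), 'extrinsics': array([[ 8.77353632e-01,  4.79844324e-01, -1.68090183e-04,
        -3.69808427e-01],
       [ 4.63754371e-01, -8.47844496e-01,  2.57082855e-01,
        -3.55731166e-01],
       [ 1.23217235e-01, -2.25630530e-01, -9.66389351e-01,
         2.38161889e-01],
       [ 0.00000000e+00,  0.00000000e+00,  0.00000000e+00,
         1.00000000e+00]])}
```

View pics/w1.png

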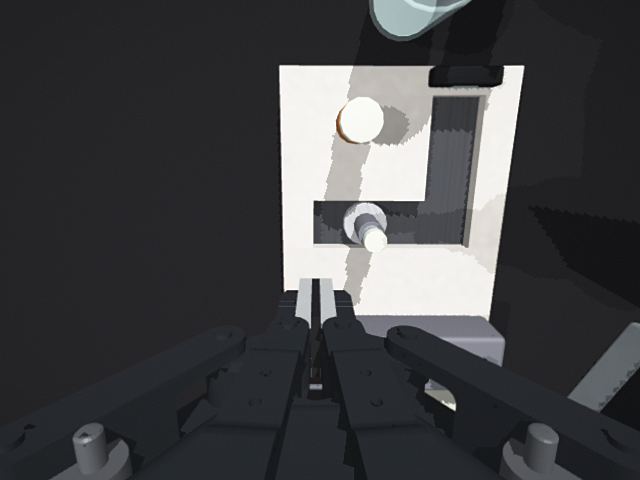

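The wrist view shows the slot's first leg between (313,201) and (470,247), the carrier foot at (365,222), the cap at (375,240) and the jar at (360,119). The shut fingertips span columns 297–333 at row 279. I'll use these points to cross-check the meter pose.

Run:
```python
from h import *
p=camera_params('wrist');q0=np.load('m.npy')
M=np.array([[90,85],[-90,85],[-65,-55],[-65,-15],[25,-15]])/1e3
U=[(523,66),(279,66),(313,244),(314,201),(427,201)]
W=np.array([cast(p,u,.03)[:2] for u in U])
R2=lambda a:Ro.from_euler('z',a).as_matrix()[:2,:2]
s=least_squares(lambda q:(R2(q[2])@M.T+q[:2,None]-W.T).ravel(),q0);print(s.x,q0,np.round(s.fun*1e3,1))
q=(s.x+q0)/2;np.save('m.npy',q)
for u,z in(((375,240),.084),((365,222),.027)):print(R2(q[2]).T@(cast(p,u,z)[:2]-q[:2])*1e3)
P=np.array(observe()['position']);print('tcp px',proj(p,P))
for u in((297,279),(333,279)):print('tip edge',(Ro.from_euler('z',-q[2]).apply(cast(p,u,P[2])-P)*1e3).round(1))
go((-65,-35,60),(-65,-35,38))
```

```text
[ 0.53090669 -0.06595464  0.50043875] [ 0.53262468 -0.06746996  0.49839936] [ 0.8  0.   1.8 -0.8 -1.8  1.4  0.9 -2.5  0.5 -0.3]
[-23.38219152 -32.59092411]
[-22.61779459 -32.6937049 ]
tcp px [[318.17368444 299.64462301]]
tip edge [-8.8  9.3  0. ]
tip edge [6.1 9.3 0. ]
t 2.15 turn [-0.02 -0.04  0.19]
at [-62.6 -32.6 180. ] F [0.6 0.3 0.3] w 8.80147570500703e-06
(-65, -35, 60) world [ 0.491 -0.129  0.06 ] shift [ -2.5  -2.3 120. ]
(-65, -35, 38) world [ 0.491 -0.129  0.038] shift [ -2.5  -2.3 142. ]
```

Run:
```python
from h import *
p=camera_params('wrist');q=np.load('m.npy');P=np.array(observe()['position'])
for u in((297,279),(333,279),(281,291),(350,291),(345,318)):
  print(u,[(h,(Ro.from_euler('z',-q[2]).apply(cast(p,u,P[2]+h/1e3)-P)*1e3)[:2].round(0)) for h in(0,10,20,30,40,60)])
im=cv2.imread('pics/w1.png')[250:400,220:420]
cv2.imwrite('pics/w1c.png',cv2.resize(im,None,fx=4,fy=4,interpolation=cv2.INTER_CUBIC))
```

```text
(297, 279) [(0, array([-9.,  9.])), (10, array([-8., 13.])), (20, array([-8., 17.])), (30, array([-7., 21.])), (40, array([-7., 25.])), (60, array([-6., 33.]))]
(333, 279) [(0, array([6., 9.])), (10, array([ 6., 13.])), (20, array([ 5., 17.])), (30, array([ 5., 21.])), (40, array([ 4., 25.])), (60, array([ 3., 33.]))]
(281, 291) [(0, array([-16.,   4.])), (10, array([-15.,   8.])), (20, array([-14.,  12.])), (30, array([-13.,  17.])), (40, array([-12.,  21.])), (60, array([-10.,  30.]))]
(350, 291) [(0, array([13.,  4.])), (10, array([12.,  8.])), (20, array([11., 13.])), (30, array([10., 17.])), (40, array([ 9., 21.])), (60, array([ 7., 30.]))]
(345, 318) [(0, array([12., -8.])), (10, array([11., -3.])), (20, array([10.,  2.])), (30, array([9., 7.])), (40, array([ 8., 12.])), (60, array([ 6., 23.]))]
```

View pics/w1c.png

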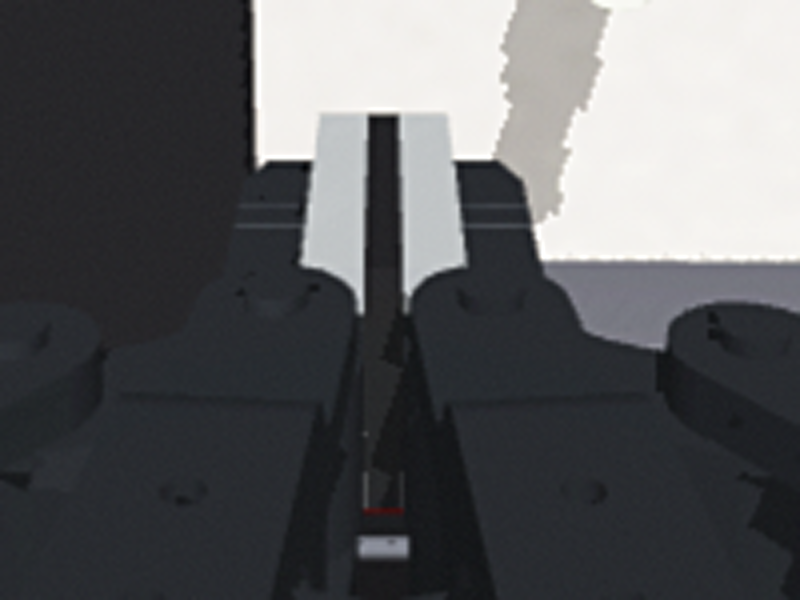

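The fingers are flat on their tool +x face but bulge on their backs, so I'll push with the +x face on both legs. First I turn 90° for leg 1.

Request:
{"op": "send_rows", "data": {
  "increments": [
    [[-2.5,-7,60],[0,0,90],-1],
    [[-2.5,-7,60],[0,0,90],-1],
    [[-2.5,-7,60],[0,0,90],-1],
    [[-2.5,-7,60],[0,0,90],-1],
    [[-2.5,-7,60],[0,0,90],-1],
    [[-2.5,-7,60],[0,0,90],-1],
    [[-2.5,-7,60],[0,0,90],-1],
    [[-2.5,-7,60],[0,0,90],-1],
    [[-2.5,-7,60],[0,0,90],-1],
    [[-2.5,-7,60],[0,0,90],-1]
  ]
}}

```text
clock: 3.15
position: [0.4879, -0.1291, 0.1203]
tool_rot: [-3.141, -0.001, 0.57]
force: [-0.2, 0.2, 0.3]
grip_width: 0.0001
finger_force: 0.0
```

```bash
python3 -c "
from h import *
go((-65,-34,120),(-65,-34,37))"
```

```text
t 3.15 turn [-1.000e-02 -7.000e-02 -8.593e+01]
at [-68.4 -33.8 120.3] F [-0.2  0.2  0.3] w 0.00010010283727945817
(-65, -34, 120) world [ 0.491 -0.128  0.12 ] shift [3.4 0.5 0.3]
(-65, -34, 37) world [ 0.491 -0.128  0.037] shift [ 3.3  0.6 83.3]
```

Request:
{"op": "send_rows", "data": {
  "increments": [
    [[3,0.5,40],[0,0,4.1],-1],
    [[3,0.5,65],[0,0,4.1],-1],
    [[3,0.5,83],[0,0,4.1],-1],
    [[3,0.5,83],[0,0,4.1],-1],
    [[3,0.5,83],[0,0,4.1],-1]
  ]
}}

```text
clock: 3.65
position: [0.4905, -0.1293, 0.0378]
tool_rot: [-3.141, -0.0, 0.503]
force: [-0.1, 0.3, -0.3]
grip_width: -0.0004
finger_force: 0.0
```

```bash
python3 -c "
from h import *
go((-40,-34,37),(26,-34,37))
cv2.imwrite('pics/s2.png',np.vstack([cv2.resize(grab_frame('side')[190:320,250:410],(640,520),interpolation=2)]))"
```

```text
t 3.65 turn [-2.000e-02 -3.000e-02 -8.978e+01]
at [-66.2 -35.2  37.8] F [-0.1  0.3 -0.3] w -0.000364303218183793
(-40, -34, 37) world [ 0.513 -0.116  0.037] shift [26.2 -1.1  0.8]
(26, -34, 37) world [ 0.571 -0.084  0.037] shift [92.2 -0.9  0.8]
```

View pics/s2.png

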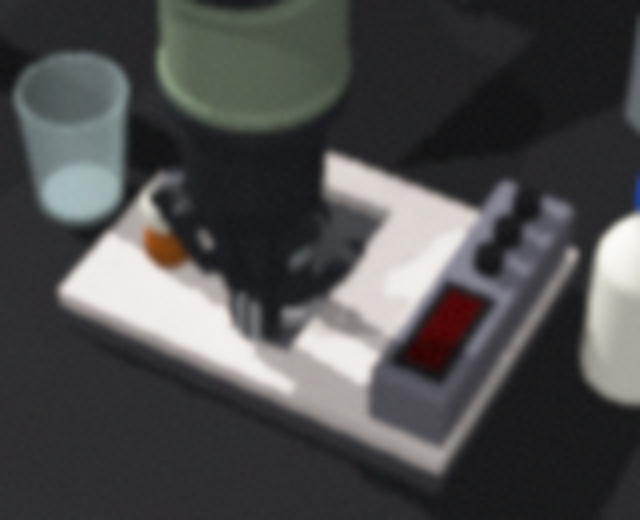

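Request:
{"op": "send_rows", "data": {
  "increments": [
    [[12,0,0],[0,0,0],-1],
    [[18,0,0],[0,0,0],-1],
    [[22,0,0],[0,0,0],-1],
    [[26,0,0],[0,0,0],-1],
    [[30,0,0],[0,0,0],-1],
    [[34,0,0],[0,0,0],-1],
    [[38,0,0],[0,0,0],-1],
    [[42,0,0],[0,0,0],-1],
    [[46,0,0],[0,0,0],-1],
    [[46,0,0],[0,0,0],-1]
  ]
}}

```text
clock: 4.7
position: [0.5311, -0.1081, 0.0372]
tool_rot: [3.141, -0.0, 0.502]
force: [0.3, 0.8, 0.7]
grip_width: 0.0
finger_force: 0.0
```

```bash
python3 -c "
from h import *
go((10,-34.5,37),(25,-34.5,37))
cv2.imwrite('pics/w3.png',grab_frame('wrist'))"
```

```text
t 4.7 turn [ 2.000e-02 -1.000e-02 -8.984e+01]
at [-20.4 -36.   37.2] F [0.3 0.8 0.7] w 7.557952759242419e-06
(10, -34.5, 37) world [ 0.557 -0.092  0.037] shift [30.4 -1.5  0.3]
(25, -34.5, 37) world [ 0.57  -0.085  0.037] shift [45.4 -1.4  0.3]
```

View pics/w3.png

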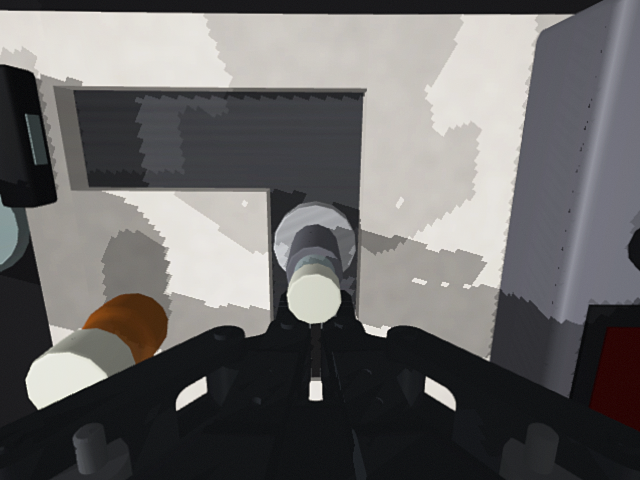

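The carrier stands upright in the slot, ahead of the fingers, with its foot near (314,237) and cap near (314,294). The jar at lower left is untouched.

```bash
cat >> h.py <<'E'
def m(p,u,z):
    q=np.load('m.npy');return (Ro.from_euler('z',-q[2]).apply(cast(p,u,z)-[q[0],q[1],0])*1e3).round(1)
E
python3 -c "
from h import *
p=camera_params('wrist')
print(m(p,(314,294),.084),m(p,(314,236),.029),m(p,(314,202),.029),m(p,(365,90),.03),m(p,(268,190),.03))"
```

```text
[  1.4 -35.7  84. ] [  3.9 -35.5  29. ] [ 18.5 -35.4  29. ] [ 61.8 -54.8  30. ] [ 23.6 -16.6  30. ]
```

Request:
{"op": "send_rows", "data": {
  "increments": [
    [[5,-1,0],[0,0,0],-1],
    [[10,-1,0],[0,0,0],-1],
    [[15,-1,0],[0,0,0],-1],
    [[20,-1,0],[0,0,0],-1],
    [[25,-1,0],[0,0,0],-1],
    [[30,-1,0],[0,0,0],-1],
    [[35,-1,0],[0,0,0],-1],
    [[39,-1,0],[0,0,0],-1],
    [[42,-1,0],[0,0,0],-1],
    [[42,-1,0],[0,0,0],-1]
  ]
}}

```text
clock: 5.75
position: [0.5673, -0.0871, 0.0373]
tool_rot: [3.141, -0.0, 0.502]
force: [0.3, 0.3, -1.0]
grip_width: 0.0002
finger_force: 0.0
```

```bash
python3 -c "
from h import *
go((25,-34.5,37))
cv2.imwrite('pics/w4.png',grab_frame('wrist'))"
```

```text
t 5.75 turn [ 1.000e-02 -0.000e+00 -8.985e+01]
at [ 21.4 -34.9  37.3] F [ 0.3  0.3 -1. ] w 0.0002047109372490131
(25, -34.5, 37) world [ 0.57  -0.085  0.037] shift [ 3.6 -0.4  0.3]
```

View pics/w4.png

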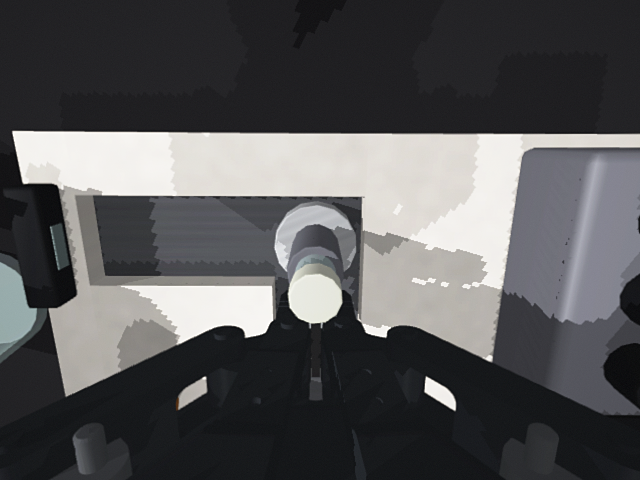

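The carrier stands in the corner with its foot edge at row 202 and the slot's far rim at row 196, so about 3 mm remains. I'll push that last bit and then back off.

Request:
{"op": "send_rows", "data": {
  "increments": [
    [[1,0,0],[0,0,0],-1],
    [[2,0,0],[0,0,0],-1],
    [[3,0,0],[0,0,0],-1],
    [[3,0,0],[0,0,0],-1],
    [[3,0,0],[0,0,0],-1]
  ]
}}

```text
clock: 6.3
position: [0.5696, -0.086, 0.0373]
tool_rot: [3.142, -0.0, 0.502]
force: [-0.5, -1.1, -0.3]
grip_width: -0.0001
finger_force: 0.5
```

Request:
{"op": "send_rows", "data": {
  "increments": [
    [[-10,0,0],[0,0,0],-1],
    [[-30,0,0],[0,0,0],-1],
    [[-40,0,-45],[0,0,0],-1],
    [[-40,0,-90],[0,0,0],-1],
    [[-40,0,-90],[0,0,0],-1]
  ]
}}

```text
clock: 6.8
position: [0.5358, -0.1065, 0.1318]
tool_rot: [3.138, -0.005, 0.5]
force: [0.7, -0.7, -0.9]
grip_width: -0.0005
finger_force: 0.0
```

```bash
python3 -c "
from h import *
go((46,-90,127),(46,-80,38))"
```

```text
t 6.8 turn [  0.38  -0.1  -89.95]
at [-15.5 -36.8 131.8] F [ 0.7 -0.7 -0.9] w -0.00046345815649749745
(46, -90, 127) world [ 0.615 -0.124  0.127] shift [61.5 53.2  5.3]
(46, -80, 38) world [ 0.61  -0.115  0.038] shift [61.  42.9 94.2]
```

Request:
{"op": "send_rows", "data": {
  "increments": [
    [[61,53,0],[0,0,-90],-1],
    [[61,53,0],[0,0,-90],-1],
    [[61,53,0],[0,0,-90],-1],
    [[61,53,0],[0,0,-90],-1],
    [[61,53,0],[0,0,-90],-1],
    [[61,53,0],[0,0,-90],-1],
    [[61,53,0],[0,0,-90],-1],
    [[61,53,0],[0,0,-90],-1],
    [[61,53,0],[0,0,-90],-1],
    [[61,53,0],[0,0,-90],-1]
  ]
}}

```text
clock: 7.8
position: [0.613, -0.1224, 0.1271]
tool_rot: [3.141, -0.0, 2.008]
force: [-0.3, 0.1, 0.5]
grip_width: 0.0001
finger_force: 0.0
```

```bash
python3 -c "
from h import *
go((45.5,-80,127),(45.5,-80,38))
cv2.imwrite('pics/w5.png',grab_frame('wrist'))"
```

```text
t 7.8 turn [ 0.01 -0.02 -3.56]
at [ 44.6 -87.8 127.1] F [-0.3  0.1  0.5] w 0.00010166697984046957
(45.5, -80, 127) world [ 0.61  -0.115  0.127] shift [7.8 0.4 0.1]
(45.5, -80, 38) world [ 0.61  -0.115  0.038] shift [ 7.8  0.4 89.1]
```

View pics/w5.png

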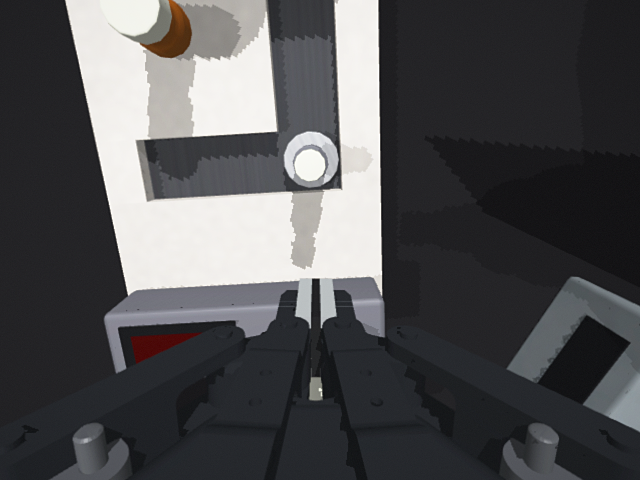

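The carrier sits at (310,160) in the corner, upright and clear in front of the fingers. I'll descend behind it.

Request:
{"op": "send_rows", "data": {
  "increments": [
    [[8,1,30],[0,0,-3.5],-1],
    [[8,1,60],[0,0,-3.5],-1],
    [[8,1,80],[0,0,-3.5],-1],
    [[8,1,89],[0,0,-3.5],-1],
    [[8,1,89],[0,0,-3.5],-1]
  ]
}}

```text
clock: 8.35
position: [0.6103, -0.1148, 0.0374]
tool_rot: [-3.14, -0.001, 2.061]
force: [0.0, -0.0, 0.8]
grip_width: 0.0003
finger_force: 0.0
```

```bash
python3 -c "
from h import *
go((45.5,-57,37.5),(45.5,25,37.5))"
```

```text
t 8.35 turn [-0.09 -0.05 -0.52]
at [ 45.9 -79.8  37.4] F [ 0.  -0.   0.8] w 0.0002678085727838024
(45.5, -57, 37.5) world [ 0.599 -0.095  0.038] shift [22.8 -0.6 -0.1]
(45.5, 25, 37.5) world [ 0.56  -0.023  0.038] shift [104.8  -1.3  -0. ]
```

Request:
{"op": "send_rows", "data": {
  "increments": [
    [[10,0,0],[0,0,0],-1],
    [[18,0,0],[0,0,0],-1],
    [[23,0,0],[0,0,0],-1],
    [[28,0,0],[0,0,0],-1],
    [[33,0,0],[0,0,0],-1],
    [[38,0,0],[0,0,0],-1],
    [[43,0,0],[0,0,0],-1],
    [[48,0,0],[0,0,0],-1],
    [[53,-0.5,0],[0,0,0],-1],
    [[58,-0.5,0],[0,0,0],-1]
  ]
}}

```text
clock: 9.35
position: [0.5829, -0.0635, 0.0383]
tool_rot: [-3.142, 0.0, 2.063]
force: [2.3, -2.8, 1.4]
grip_width: -0.0001
finger_force: 1.1
```

```bash
python3 -c "
from h import *
go((45.5,25,37.5))
cv2.imwrite('pics/w6.png',grab_frame('wrist'))"
```

```text
t 9.35 turn [-0.    0.   -0.43]
at [ 46.5 -21.7  38.3] F [ 2.3 -2.8  1.4] w -6.511441935668638e-05
(45.5, 25, 37.5) world [ 0.56  -0.023  0.038] shift [46.7 -1.3  0.8]
```

View pics/w6.png

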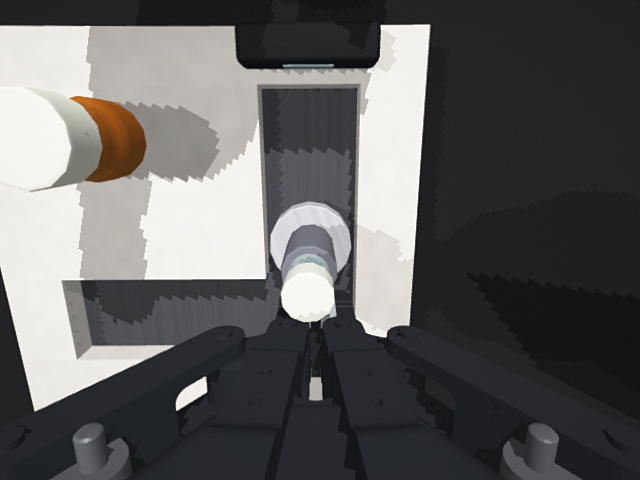

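The carrier is upright and well into the second leg, with its foot centre near (310,240) and the slot's end rim at row 88. I'll carry on to the end.

Request:
{"op": "send_rows", "data": {
  "increments": [
    [[5,-0.5,0.5],[0,0,-0.4],-1],
    [[10,-1,0.5],[0,0,-0.4],-1],
    [[15,-1,0.5],[0,0,-0.4],-1],
    [[20,-1,0.5],[0,0,-0.4],-1],
    [[25,-1,0.5],[0,0,-0.4],-1],
    [[30,-1,0.5],[0,0,-0.4],-1],
    [[35,-1,0.5],[0,0,-0.4],-1],
    [[40,-1,0.5],[0,0,-0.4],-1],
    [[43,-1,0.5],[0,0,-0.4],-1],
    [[44,-1,0.5],[0,0,-0.4],-1]
  ]
}}

```text
clock: 10.4
position: [0.5614, -0.025, 0.0378]
tool_rot: [-3.141, -0.0, 2.07]
force: [1.3, -1.7, 0.7]
grip_width: -0.0
finger_force: 0.6
```

Request:
{"op": "send_rows", "data": {
  "increments": [
    [[1,0,0],[0,0,0],-1],
    [[1,0,0],[0,0,0],-1],
    [[1,0,0],[0,0,0],-1]
  ]
}}

```text
clock: 10.7
position: [0.561, -0.0246, 0.0378]
tool_rot: [-3.141, -0.0, 2.07]
force: [0.5, -0.1, -0.5]
grip_width: 0.0001
finger_force: 0.2
```

```bash
python3 -c "
from h import *
go((45.5,25,37.5))
cv2.imwrite('pics/w7.png',grab_frame('wrist'))"
```

```text
t 10.7 turn [-0.01 -0.01 -0.03]
at [45.9 23.  37.8] F [ 0.5 -0.1 -0.5] w 9.693732174369795e-05
(45.5, 25, 37.5) world [ 0.56  -0.023  0.038] shift [ 2.  -0.4  0.3]
```

View pics/w7.png

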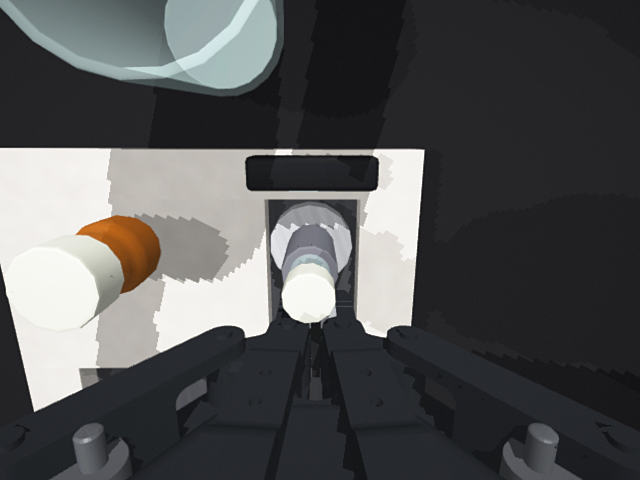

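The foot's front edge is at row 203 and the slot's end rim at row 199, so 2–3 mm remains. I've now viewed 11 pictures, one over the limit, so I'll finish on force and position numbers alone.

Request:
{"op": "send_rows", "data": {
  "increments": [
    [[0.5,0,0],[0,0,0],-1],
    [[1,0,0],[0,0,0],-1],
    [[1.5,0,0],[0,0,0],-1],
    [[2,0,0],[0,0,0],-1],
    [[2,0,0],[0,0,0],-1]
  ]
}}

```text
clock: 11.25
position: [0.5601, -0.0227, 0.0378]
tool_rot: [-3.142, -0.0, 2.07]
force: [-0.1, -1.3, -0.7]
grip_width: 0.0
finger_force: 0.6
```

Request:
{"op": "send_rows", "data": {
  "increments": [
    [[0.5,0,0],[0,0,0],-1],
    [[1,0,0],[0,0,0],-1],
    [[1,0,0],[0,0,0],-1]
  ]
}}

```text
clock: 11.55
position: [0.5598, -0.0221, 0.0379]
tool_rot: [3.141, 0.0, 2.07]
force: [2.0, -3.0, 1.5]
grip_width: 0.0002
finger_force: 1.5
```

Request:
{"op": "send_rows", "data": {
  "increments": [
    [[0.5,0,0],[0,0,0],-1],
    [[1,0,0],[0,0,0],-1],
    [[1,0,0],[0,0,0],-1]
  ]
}}

```text
clock: 11.85
position: [0.5597, -0.0217, 0.0381]
tool_rot: [3.141, 0.001, 2.069]
force: [2.7, -5.3, 5.0]
grip_width: -0.0003
finger_force: 3.3
```

The push force rose to about 6 N and the tool stalled, so the carrier is against the end. I'll back off and rise.

Request:
{"op": "send_rows", "data": {
  "increments": [
    [[-3,0,0],[0,0,0],-1],
    [[-12,0,0],[0,0,0],-1],
    [[-30,0,0],[0,0,0],-1],
    [[-45,0,-20],[0,0,0],-1],
    [[-45,0,-60],[0,0,0],-1],
    [[-45,0,-90],[0,0,0],-1],
    [[-45,0,-90],[0,0,0],-1]
  ]
}}

```text
clock: 12.55
position: [0.5825, -0.0613, 0.1314]
tool_rot: [3.137, 0.002, 2.069]
force: [0.3, -0.0, -1.1]
grip_width: -0.0
finger_force: 0.0
```

Run:
```python
from h import *
go()
p=camera_params('wrist');im=grab_frame('wrist');q=np.load('m.npy')
# cap: brightest blob near predicted place; control: measure bar edge/slot via dark mask
Rm=Ro.from_euler('z',q[2])
W=lambda P:Rm.apply(np.array(P)/1e3)+[q[0],q[1],0]
c=proj(p,[W((45,47,84)),W((45,47,29)),W((45,65,30)),W((45,70,44))]);print('predicted cap,foot,rim,bar',c.round(1))
u,v=c[1].round().astype(int)
g=im.max(2);print('col profile up from foot, rows',v-60,'..',v+30,g[v-60:v+30:2,u].tolist())
```

```text
t 12.55 turn [ 0.25  0.13 -0.05]
at [ 47.1 -19.6 131.4] F [ 0.3 -0.  -1.1] w -1.4377842687585605e-05
predicted cap,foot,rim,bar [[312.9 136.9]
 [313.  137.5]
 [312.9 107.8]
 [312.9  96.8]]
col profile up from foot, rows 77 .. 167 [45, 45, 46, 42, 42, 43, 40, 40, 41, 36, 18, 83, 184, 196, 193, 195, 161, 156, 167, 165, 163, 163, 160, 248, 251, 250, 250, 250, 250, 249, 249, 249, 249, 248, 248, 248, 248, 250, 217, 98, 162, 160, 161, 160, 153]
```

Measured along the image column, the slot's end rim is at row 108. The foot starts at row 109 with no floor showing between them. The cap centre is at row 138 against 137 predicted for fully home, so the carrier is home and upright. I'll hand it in.

```bash
python3 -c "
from workcell import *
print(job_done())"
```

```text
the job is handed in; nothing more can be done
None
```

The carrier was pushed round the corner and fully home at the end of the slot, upright, with the hand clear; the job was handed in at about 12.6 s (no verdict was returned), and I viewed 11 pictures, one over the limit of 10.

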